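# Sort left-hand and right-hand lash trays

### The arm

A 6-joint arm with a two-finger parallel gripper is mounted at the origin on the work surface. World frame = base frame: x ahead of the robot, y to its left, z up, the work surface at z = 0. Lengths are in m, angles in degrees, forces in N, time in s.
With the tool pointing down it reaches from about 0.35 to 0.875 m from the base axis. Payload 4.2 kg.
Tool frame: the origin (TCP) lies midway between the tips of the shut fingers; the grasp point (between the pads) lies 19 mm behind it; z points along the fingers, y is the line along which they close (so a half turn about z gives the same grasp; the last joint's range is limited). The gripper opens to 87 mm and grips with 3 to 60 N. Pads are 19 mm wide; open, the fingers measure 117 mm over their backs; the gripper's body (75 mm by 190 mm) begins 51 mm behind the grasp point.
Start: joints at [-51.073, 22.042, 0.453, 0, -68.411, -14.817], TCP at [0.255, -0.57, 0.223] pointing down, gripper open.
Joint ranges: [-179.83, 179.83], [-69.29, 118.12], [-61.27, 80.66], [-181.25, 117.63], [-171.15, -9.14], [-177.46, 177.46]. Speed limits (degrees/s): [159.86, 159.86, 180, 180, 180, 180].

### API

Orientations are given as a 3x3 rotation matrix whose columns are the frame's x, y, z axes.
In Python, from station import sense, capture, camera_params, finish_job gives the robot as it stands.
- The arm moves only by the tool drive_tool, never from a script. Its argument "rows" is a list of rows, each an object of numbers: "tx", "ty", "tz": the shift along the tool's x, y, z in cm; "ax", "ay", "az": the turn, a rotation vector about the tool's x, y, z in rad; "claw": the finger opening in cm, from 0 to 8.7. In form: [{"tx": .., "ty": .., "tz": .., "ax": .., "ay": .., "az": .., "claw": ..}, ...]. A call has 1 to 10 rows; each row shifts and turns the commanded pose from where the row before left it, along the tool's axes as they then stand; what a row does not reach is not made up. A row lasts 1/12 s, in which the tool goes at most 41.7 mm and 7.16 degrees, less where a joint would pass 70% of its speed; a pose out of reach is approached as far as the arm can. A call with a gripper value outside its range is refused whole. The fingers move at their own pace and stop on an object; the grip force is fixed at half the most. Time passes only in rows, so rows that do not move let the fingers close. It gives the time, the measured TCP pose, the force, the opening and the grip force at its end, in the units of the state.
- sense(): the state, without advancing time (a new reading comes with each control period).
- capture(name): name is "scene" or "top" or "wrist"; returns (picture, depth): 400x640x3 uint8, red, green, blue; 400x640 float32, m along the optical axis (not along the pixel's ray), 0 where there is no reading.
- camera_params(name): a dict with "intrinsics" (3x3 intrinsics, pixels), "R" (3x3) and "t" (3): a world point X has camera coordinates R X + t; the wrist camera has in their place "tool_from_camera" (4x4, takes a point from camera to tool coordinates, whose origin is the TCP and whose axes are the flange's). Camera axes: x right, y down, z forward; pixel columns grow to the right and rows downward; lengths in m; the calibration is good to about 2 mm. A picture is of the moment at which its call begins: read the wrist's pose just before it. camera_params takes no time and is no camera call.
- finish_job(): hands the job in; it is judged then, once.
The state is a dict: "time_s": time; "joints": joint angles; "joint_velocities": joint speeds; "effort": joint torques, N m; "tcp_pos": TCP position; "ee_rot": TCP orientation; "wrist_force": force on the tool from outside, world axes, zero at the start; "moment": the same for the moment, N m; "gripper_width": opening from 0.0 (shut) to 1.0 (fully open); "gripper_force": force on a finger pad.
Only numpy, scipy, OpenCV 4.12 (cv2) and the standard library are available. Lean on these libraries where they do the work, as an engineer would, in place of code of your own. Each camera call takes 0.05 s, during which the arm holds its last target. There are 200 camera calls.

### The job

Sort the three loose pink lash trays into left-hand and right-hand ones: slide every left-hand tray into the bin that has the left-hand sample behind it, and every right-hand tray, its mirror image, into the bin with the right-hand sample, each wholly inside the mouth and lying flat. Keep the trays flat on the bench all the way (slide them, do not lift them) and leave the other things on the bench where they are.

Things in the scene. Friction and masses are not known exactly. Their poses are not given: they have to be found in the camera images.
- tray_1: loose pink lash tray, 60 g: open hollow 72x48 mm, 14 high, walls and floor 3. A black tab (14 long, 22 wide, 10 high) sticks out of one short end, flush with a long side: with the tab end pointing away from you, a left-hand tray has it on the left, a right-hand one on the right. Origin: centre of underside; x to the tab end, z up. Any yaw. Fingertips in the hollow drag it by a wall; it trails
- tray_1_corner0 (a point): outer corner of tray_1, 5 mm above its underside: the tab's outermost corner, 50 mm along x; at +24 mm along the tray's y on a left-hand tray, at -24 on a right-hand one
- tray_1_corner1 (a point): outer corner of tray_1, 5 mm above its underside: at x -36 mm, on the tab's side (24 mm off its x axis)
- tray_1_corner2 (a point): outer corner of tray_1, 5 mm above its underside: at x -36 mm, on the side away from the tab (24 mm off its x axis)
- tray_1_corner3 (a point): outer corner of tray_1, 5 mm above its underside: at x +36 mm, on the side away from the tab (24 mm off its x axis)
- tray_2: loose pink lash tray, 60 g: open hollow 72x48 mm, 14 high, walls and floor 3. A black tab (14 long, 22 wide, 10 high) sticks out of one short end, flush with a long side: with the tab end pointing away from you, a left-hand tray has it on the left, a right-hand one on the right. Origin: centre of underside; x to the tab end, z up. Any yaw. Fingertips in the hollow drag it by a wall; it trails
- tray_2_corner0 (a point): outer corner of tray_2, 5 mm above its underside: the tab's outermost corner, 50 mm along x; at +24 mm along the tray's y on a left-hand tray, at -24 on a right-hand one
- tray_2_corner1 (a point): outer corner of tray_2, 5 mm above its underside: at x -36 mm, on the tab's side (24 mm off its x axis)
- tray_2_corner2 (a point): outer corner of tray_2, 5 mm above its underside: at x -36 mm, on the side away from the tab (24 mm off its x axis)
- tray_2_corner3 (a point): outer corner of tray_2, 5 mm above its underside: at x +36 mm, on the side away from the tab (24 mm off its x axis)
- tray_3: loose pink lash tray, 60 g: open hollow 72x48 mm, 14 high, walls and floor 3. A black tab (14 long, 22 wide, 10 high) sticks out of one short end, flush with a long side: with the tab end pointing away from you, a left-hand tray has it on the left, a right-hand one on the right. Origin: centre of underside; x to the tab end, z up. Any yaw. Fingertips in the hollow drag it by a wall; it trails
- tray_3_corner0 (a point): outer corner of tray_3, 5 mm above its underside: the tab's outermost corner, 50 mm along x; at +24 mm along the tray's y on a left-hand tray, at -24 on a right-hand one
- tray_3_corner1 (a point): outer corner of tray_3, 5 mm above its underside: at x -36 mm, on the tab's side (24 mm off its x axis)
- tray_3_corner2 (a point): outer corner of tray_3, 5 mm above its underside: at x -36 mm, on the side away from the tab (24 mm off its x axis)
- tray_3_corner3 (a point): outer corner of tray_3, 5 mm above its underside: at x +36 mm, on the side away from the tab (24 mm off its x axis)
- pen_a: sorting bin, fixed: three-sided fence of white card, walls 4 mm thick, 26 high, on a flat grey-blue patch level with the bench (no sill). Inside 260 mm wide, 180 deep. Origin: middle of its open mouth at bench level; y points straight into the bin, x along the mouth. On the robot's left (+y) side, the mouth facing the middle of the bench.
- pen_b: sorting bin, fixed: three-sided fence of white card, walls 4 mm thick, 26 high, on a flat grey-blue patch level with the bench (no sill). Inside 260 mm wide, 180 deep. Origin: middle of its open mouth at bench level; y points straight into the bin, x along the mouth. On the robot's right (-y) side, the mouth facing the middle of the bench.
- sample_left: fixed yellow block 120 x 85 x 30 mm standing behind the closed end of one of the bins, with a fixed left-hand tray on top as a sample: the bin next to it is for left-hand trays. Which side it stands on changes. Origin: centre of the block's underside; axes as the tray on it.
- sample_right: fixed yellow block 120 x 85 x 30 mm standing behind the closed end of one of the bins, with a fixed right-hand tray on top as a sample: the bin next to it is for right-hand trays. Which side it stands on changes. Origin: centre of the block's underside; axes as the tray on it.
- glue: bystander: small upright bottle, 28 mm across, 60 mm high, loose, by the near side of pen_a. Origin: centre of the underside.
- jar: bystander: small jar, 44 mm across, 45 mm high, loose, beyond the trays. Origin: centre of the underside.
- case: bystander: flat clear lash case 60 x 110 x 18 mm, loose, beyond the trays. Origin: centre of the underside.
- tweezers: bystander: steel tweezers about 110 x 25 x 5 mm lying by the near side of pen_b. Origin: centre of the underside.
- ruler: bystander: steel ruler 30 x 210 x 4 mm lying beyond the trays. Origin: centre of the underside.
Not all that is in view belongs to the job. Leave any blue or red look-alike of the tray_1 alone. Leave any yellow look-alike of the tray_2 alone.

How it is judged (in metres and radians):
At the end, for the whole second after the job is handed in: tray_1 and tray_2 (left-hand) lie in the bin beside sample_left, tray_3 (right-hand) in the bin beside sample_right: all four outer corners past the mouth (to 4 mm), within the fence, flat on the bench (underside below 6 mm, tilt under 0.1 rad) and at rest (height (world z) of each of tray_1, tray_2, tray_3 below 0.006 m and angle between each of tray_1, tray_2, tray_3's own z axis and vertical below 0.1 rad and linear speed of each of tray_1, tray_2, tray_3 below 0.01 m/s and ((world y of sample_left above 0 m and y of each of tray_1_corner0, tray_1_corner1, tray_1_corner2, tray_1_corner3, tray_2_corner0, tray_2_corner1, tray_2_corner2, tray_2_corner3 in the frame of pen_a above -0.004 m and y of each of tray_1, tray_2 in the frame of pen_a below 0.18 m and x of tray_1 in the frame of pen_a between -0.13 and 0.13 m and x of tray_2 in the frame of pen_a between -0.13 and 0.13 m and y of each of tray_3_corner0, tray_3_corner1, tray_3_corner2, tray_3_corner3 in the frame of pen_b above -0.004 m and y of tray_3 in the frame of pen_b below 0.18 m and x of tray_3 in the frame of pen_b between -0.13 and 0.13 m) or (world y of sample_left below 0 m and y of each of tray_1_corner0, tray_1_corner1, tray_1_corner2, tray_1_corner3, tray_2_corner0, tray_2_corner1, tray_2_corner2, tray_2_corner3 in the frame of pen_b above -0.004 m and y of each of tray_1, tray_2 in the frame of pen_b below 0.18 m and x of tray_1 in the frame of pen_b between -0.13 and 0.13 m and x of tray_2 in the frame of pen_b between -0.13 and 0.13 m and y of each of tray_3_corner0, tray_3_corner1, tray_3_corner2, tray_3_corner3 in the frame of pen_a above -0.004 m and y of tray_3 in the frame of pen_a below 0.18 m and x of tray_3 in the frame of pen_a between -0.13 and 0.13 m))); the robot touches nothing.
It fails at once if a lash tray lifted off the bench (more than 15 mm) or tipped (more than 0.35 rad) (height (world z) of any of tray_1, tray_2, tray_3 above 0.015 m or angle between any of tray_1, tray_2, tray_3's own z axis and vertical above 0.35 rad).
It fails at once if a bystander (bottle, jar, case, tweezers, ruler) pushed away by more than 25 mm (distance of any of glue, jar, case, tweezers, ruler from where it was at the start of the episode above 0.025 m).
It also fails if it takes over 54 s, if anything falls off the work surface, if the arm or the gripper's body presses on something with over 40 N, if the wrist force passes 120 N, or if a joint passes its speed limit or range.

## Working session

There is one attempt and no reset: what is moved stays moved. The work goes in short steps, Python scripts to look and compute and a tool call to move; the robot and the scene stay as the last step left them, time stands still between calls to the robot, and variables do not carry over. Pictures are saved under pics/ and viewed, at most 10 in all, crops included, and the job is handed in when it is done.

Besides the shell and the picture viewer there is one more tool, called after ">>>" as name(argument=value, ...) on one line, values as JSON. drive_tool: Moves the arm, as the interface text tells. Its arguments: {"type":"object","properties":{"rows":{"type":"array"}},"required":["rows"]}

```bash
mkdir -p pics
python3 - <<'E'
from station import *
import cv2, numpy as np
for n in ["top","scene"]:
    p,d=capture(n); cv2.imwrite(f"pics/{n}0.png",p[:,:,::-1]); np.save(f"{n}_d.npy",d); np.save(f"{n}_p.npy",p)
    c=camera_params(n); print(n,c)
s=sense(); print({k:np.round(s[k],3) for k in s})
E
```

```text
top {'intrinsics': array([[451.16280728,   0.        , 317.02078328],
       [  0.        , 451.16280728, 196.38383813],
       [  0.        ,   0.        ,   1.        ]]), 'R': array([[ 0.01734834, -0.99984496, -0.0030151 ],
       [-0.9964191 , -0.01703916, -0.08281698],
       [ 0.08275277,  0.00444104, -0.99656021]]), 't': array([-0.01308543,  0.49996474,  1.48756127])}
scene {'intrinsics': array([[371.48308149,   0.        , 317.25940622],
       [  0.        , 371.48308149, 200.82011423],
       [  0.        ,   0.        ,   1.        ]]), 'R': array([[ 0.68427348,  0.72917043,  0.00896045],
       [ 0.56163152, -0.51913336, -0.64425972],
       [-0.46512347,  0.44588231, -0.76475429]]), 't': array([-0.34534431, -0.2444835 ,  1.20260126])}
{'time_s': np.float64(0.1), 'joints': array([-5.1076e+01,  2.2086e+01,  3.8800e-01, -2.4000e-02, -6.8411e+01,
       -1.4815e+01]), 'joint_velocities': array([-0.019, -0.081,  0.256,  0.041, -0.022, -0.01 ]), 'effort': array([-0.0000e+00, -3.9169e+01,  1.8793e+01,  4.2320e+00,  1.3000e-02,
       -0.0000e+00]), 'tcp_pos': array([ 0.255, -0.57 ,  0.222]), 'ee_rot': array([[-0.913, -0.408, -0.001],
       [-0.408,  0.913,  0.002],
       [ 0.   ,  0.002, -1.   ]]), 'wrist_force': array([-0.63 , -0.082,  0.38 ]), 'moment': array([-0.033, -0.04 ,  0.019]), 'gripper_force': np.float64(0.0), 'gripper_width': np.float64(0.996)}
```

View pics/top0.png

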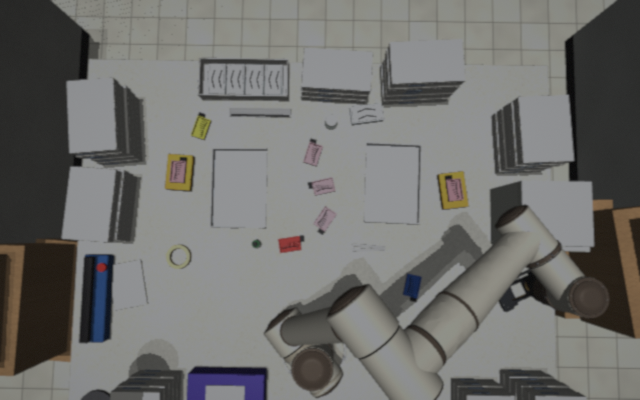

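View pics/scene0.png

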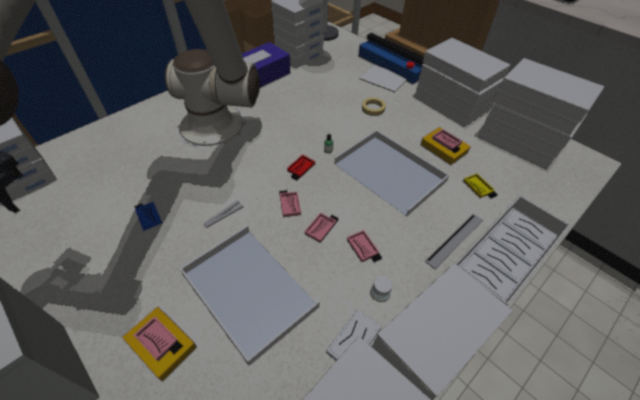

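The top view shows trays at about (313,152), (322,186) and (325,219). The bins are at (240,188) and (392,183), and the samples at (179,172) and (454,190). The red, yellow and blue look-alikes are to be left alone.

```bash
cat > h.py <<'E'
import numpy as np, cv2
from station import *
def ray2world(n,uv,z):
    c=camera_params(n);K,R,t=c["intrinsics"],c["R"],c["t"]
    d=R.T@np.linalg.inv(K)@np.array([uv[0],uv[1],1.]); o=-R.T@t
    return o+d*(z-o[2])/d[2]
def rectify(p,x0,x1,y0,y1,z,s):
    # top-down picture of plane z: up=+x, left=+y, s px per m
    c=camera_params("top");K,R,t=c["intrinsics"],c["R"],c["t"]
    w,h=int((y1-y0)*s),int((x1-x0)*s)
    v,u=np.mgrid[0:h,0:w]; X=np.stack([x1-v/s,y1-u/s,np.full(u.shape,z)],-1)@R.T+t
    q=X@K.T; q=q[...,:2]/q[...,2:]
    return cv2.remap(p,q.astype(np.float32),None,cv2.INTER_CUBIC)
E
python3 - <<'E'
from h import *
p=np.load("top_p.npy")
a=rectify(p,.33,.68,-.13,.13,.01,1000)   
a=cv2.resize(a,None,fx=1.5,fy=1.5)
b=rectify(p,.42,.56,.38,.52,.04,1800);c=rectify(p,.36,.50,-.52,-.36,.04,1800)
out=np.zeros((530,700,3),np.uint8);out[:a.shape[0],:a.shape[1]]=a
out[:252,400:652]=b;out[260:512,400:688]=c
cv2.imwrite("pics/crop.png",cv2.convertScaleAbs(out[:,:,::-1],alpha=1.4))
for nm,uv,z in [("a",(212,150),.026),("a",(267,150),.026),("a",(267,227),.026),("a",(211,228),.026),("b",(366,144),.026),("b",(420,147),.026),("b",(419,223),.026),("b",(363,222),.026),("glue",(257,243),.03),("jar",(331,124),.045),("case",(366,115),.018),("tweez",(369,247),0),("ruler",(261,112),0),("sL",(179,172),.04),("sR",(454,190),.04),("red",(290,244),.01)]: print(nm,ray2world("top",uv,z).round(3))
hsv=cv2.cvtColor(p,cv2.COLOR_RGB2HSV)
m=((hsv[...,0]>160)|(hsv[...,0]<5))&(hsv[...,1]>40)&(hsv[...,1]<150)&(hsv[...,2]>90)
n,l,st,ce=cv2.connectedComponentsWithStats(m.astype(np.uint8))
for i in range(1,n):
    if st[i,4]>40: 
        r=cv2.minAreaRect(np.argwhere(l==i)[:,::-1].astype(np.float32)); print(st[i,4],r,ray2world("top",r[0],.012).round(3))
E
```

```text
a [0.65  0.351 0.026]
a [0.653 0.166 0.026]
a [0.395 0.159 0.026]
a [0.389 0.345 0.026]
b [ 0.679 -0.166  0.026]
b [ 0.672 -0.348  0.026]
b [ 0.417 -0.344  0.026]
b [ 0.417 -0.158  0.026]
glue [0.342 0.191 0.03 ]
jar [ 0.741 -0.047  0.045]
case [ 0.781 -0.166  0.018]
tweez [ 0.334 -0.182  0.   ]
ruler [0.79  0.194 0.   ]
sL [0.572 0.455 0.04 ]
sR [ 0.527 -0.456  0.04 ]
red [0.34  0.083 0.01 ]
283 ((177.5450897216797, 171.0041046142578), (13.761432647705078, 21.09482765197754), 5.194429397583008) [0.579 0.469 0.012]
281 ((454.1899719238281, 189.3300018310547), (21.07178497314453, 13.859292984008789), 81.8698959350586) [ 0.533 -0.465  0.012]
206 ((289.1733703613281, 244.1271209716797), (14.901605606079102, 22.200349807739258), 81.25383758544922) [0.34  0.086 0.012]
```

View pics/crop.png

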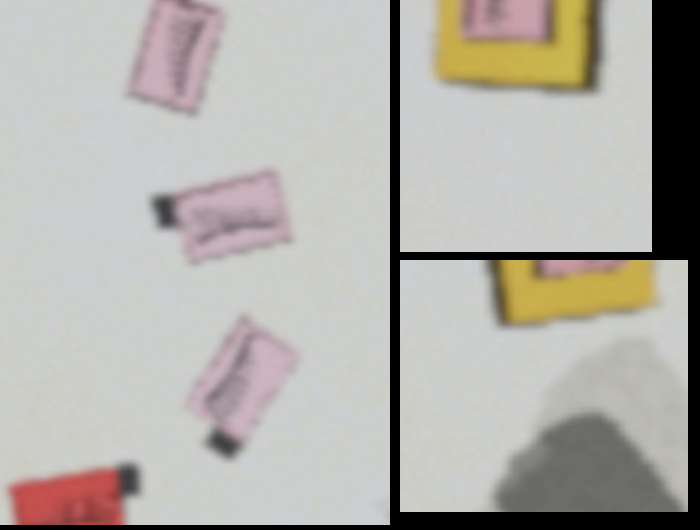

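The crop shows the middle and near trays whole. The upper tray and the samples are cut off, so I'll recrop and fit poses from the pink masks.

Run:
```python
from h import *
p=np.load("top_p.npy")
a=rectify(p,.38,.74,-.13,.13,.01,1400)
b=rectify(p,.51,.65,.39,.53,.04,1800);c=rectify(p,.46,.60,-.53,-.37,.04,1800)
out=np.zeros((530,700,3),np.uint8);out[:a.shape[0],:a.shape[1]]=a[:530]
out[:252,400:652]=b;out[260:512,400:688]=c
cv2.imwrite("pics/crop2.png",cv2.convertScaleAbs(out[:,:,::-1],alpha=1.4))
a=rectify(p,.38,.74,-.13,.13,.012,1000)
lab=cv2.cvtColor(a,cv2.COLOR_RGB2HSV).astype(int)
k=(a[...,0].astype(int)-a[...,1])>14
k=cv2.morphologyEx(k.astype(np.uint8),cv2.MORPH_CLOSE,np.ones((9,9)))
n,l,st,ce=cv2.connectedComponentsWithStats(k)
dark=((a.max(-1)<75)).astype(np.uint8)
for i in range(1,n):
    if st[i,4]>800:
        r=cv2.minAreaRect(np.argwhere(l==i)[:,::-1].astype(np.float32)); (u,v)=r[0]
        box=cv2.boxPoints(r)
        print(st[i,4],np.round(r[1]),"xy",.74-v/1000,.13-u/1000,"corners",[(round(.74-q[1]/1000,3),round(.13-q[0]/1000,3)) for q in box])
n,l,st,ce=cv2.connectedComponentsWithStats(dark)
for i in range(1,n):
    if st[i,4]>80: print("dark",st[i,4],.74-ce[i][1]/1000,.13-ce[i][0]/1000)
```

```text
Traceback (most recent call last):
ValueError: could not broadcast input array from shape (251,288,3) into shape (252,288,3)
```

Run:
```python
from h import *
p=np.load("top_p.npy")
a=rectify(p,.38,.74,-.13,.13,.01,1400)
b=rectify(p,.51,.65,.39,.53,.04,1800);c=rectify(p,.46,.60,-.53,-.37,.04,1800)
out=np.zeros((530,700,3),np.uint8);out[:min(530,a.shape[0]),:a.shape[1]]=a[:530]
for im,r in((b,0),(c,260)): out[r:r+im.shape[0],400:400+im.shape[1]]=im
cv2.imwrite("pics/crop2.png",cv2.convertScaleAbs(out[:,:,::-1],alpha=1.4))
a=rectify(p,.38,.74,-.13,.13,.012,1000)
k=(a[...,0].astype(int)-a[...,1])>14
k=cv2.morphologyEx(k.astype(np.uint8),cv2.MORPH_CLOSE,np.ones((9,9)))
n,l,st,ce=cv2.connectedComponentsWithStats(k)
dark=((a.max(-1)<75)).astype(np.uint8)
for i in range(1,n):
    if st[i,4]>800:
        r=cv2.minAreaRect(np.argwhere(l==i)[:,::-1].astype(np.float32)); (u,v)=r[0]
        box=cv2.boxPoints(r)
        print(st[i,4],np.round(r[1]),"xy",round(.74-v/1000,3),round(.13-u/1000,3),"corners",[(round(float(.74-q[1]/1000),3),round(float(.13-q[0]/1000),3)) for q in box])
n,l,st,ce=cv2.connectedComponentsWithStats(dark)
for i in range(1,n):
    if st[i,4]>80: print("dark",st[i,4],(.74-ce[i][1]/1000).round(3),(.13-ce[i][0]/1000).round(3))
```

```text
2995 [45. 71.] xy 0.647 0.013 corners [(0.62, 0.045), (0.687, 0.024), (0.674, -0.019), (0.606, 0.002)]
2481 [44. 67.] xy 0.536 -0.024 corners [(0.55, 0.014), (0.566, -0.051), (0.523, -0.062), (0.507, 0.004)]
1404 [43. 68.] xy 0.427 -0.03 corners [(0.411, 0.007), (0.467, -0.032), (0.443, -0.067), (0.387, -0.029)]
dark 151 0.691 0.013
dark 165 0.54 0.02
dark 132 0.385 -0.018
```

View pics/crop2.png

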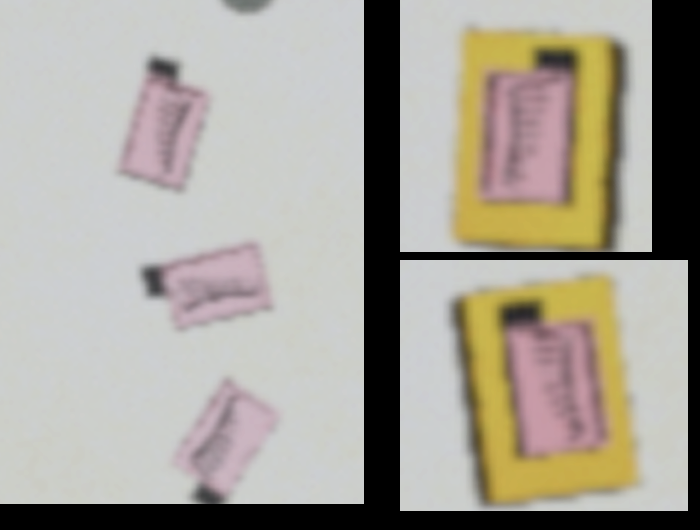

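Up in the crop is +x and left is +y. The +y sample has its tab at the right, so pen_a takes right-hand trays. The −y sample has its tab at the left, so pen_b takes left-hand trays.

| Tray | Position (x, y) | Yaw | Hand |
|---|---|---|---|
| Far | (.647, .013) | −17° | left |
| Middle | (.536, −.024) | 104° | right |
| Near | (.427, −.030) | 145° | left |

The tab positions agree with these poses. I'll start with the near tray.

>>> drive_tool(rows=[{"tx":-2.5,"ty":2.8,"tz":0.8,"claw":2},{"tx":-2.5,"ty":2.8,"tz":0.8,"claw":2},{"tx":-2.5,"ty":2.8,"tz":0.8,"claw":2},{"tx":-2.5,"ty":2.8,"tz":0.8,"claw":2},{"tx":-2.5,"ty":2.8,"tz":0.8,"claw":2},{"tx":-2.5,"ty":2.8,"tz":0.8,"claw":2},{"tx":-2.5,"ty":2.8,"tz":0.8,"claw":2},{"tx":-2.5,"ty":2.8,"tz":0.8,"claw":2},{"tx":-2.5,"ty":2.8,"tz":0.8,"claw":2},{"tx":-2.5,"ty":2.8,"tz":0.8,"claw":2}])

```text
invalid input at $.rows[0]: expected keys tx, ty, tz, ax, ay, az, claw
```

>>> drive_tool(rows=[{"tx":-2.5,"ty":2.8,"tz":0.8,"claw":2},{"tx":-2.5,"ty":2.8,"tz":0.8,"claw":2},{"tx":-2.5,"ty":2.8,"tz":0.8,"claw":2},{"tx":-2.5,"ty":2.8,"tz":0.8,"claw":2},{"tx":-2.5,"ty":2.8,"tz":0.8,"claw":2},{"az":-0.108,"claw":2},{"az":-0.108,"claw":2},{"az":-0.108,"claw":2},{"az":-0.108,"claw":2},{"az":-0.108,"claw":2}])

```text
invalid input at $.rows[0]: expected keys tx, ty, tz, ax, ay, az, claw
```

```bash
cat >> h.py <<'E'
def st():
    s=sense();R=np.array(s["ee_rot"]);p=np.array(s["tcp_pos"])
    print("t",round(float(s["time_s"]),2),"tcp",p.round(4),"yaw_y",np.degrees(np.arctan2(R[1,1],R[0,1])).round(1),"tilt",R[:,2].round(3),"w",round(float(s["gripper_width"])*8.7,2),"f",np.round(s["wrist_force"],1),"gf",round(float(s["gripper_force"]),1))
    return s,p,R
def to(x,y):
    s,p,R=st(); print("tool shift cm (tx,ty)",(R.T@(np.array([x,y,p[2]])-p)*100).round(2))
E
python3 - <<'E'
from h import *
to(.427,-.030); s,p,R=st()
im,d=capture("wrist"); T=np.array(camera_params("wrist")["tool_from_camera"]); K=camera_params("wrist")["intrinsics"]
cv2.imwrite("pics/w1.png",im[:,:,::-1])
v,u=np.mgrid[0:400,0:640]; P=np.stack([(u-K[0,2])/K[0,0]*d,(v-K[1,2])/K[1,1]*d,d],-1)@T[:3,:3].T+T[:3,3]
W=P@R.T+p
a=im.astype(int); m=((a[...,0]-a[...,1])>14)&(d>0)&(abs(W[...,2]-.008)<.015)&(abs(W[...,0]-.427)<.06)&(abs(W[...,1]+.03)<.06)
r=cv2.minAreaRect(W[m][:,:2].astype(np.float32)*1000); print(m.sum(),r,cv2.boxPoints(r).round(),np.percentile(W[m][:,2],[5,50,95]))
E
```

```text
t 0.1 tcp [ 0.2551 -0.57    0.2216] yaw_y 114.1 tilt [-0.001  0.002 -1.   ] w 8.67 f [-0.6 -0.1  0.4] gf 0.0
tool shift cm (tx,ty) [-37.74  42.27   0.08]
t 0.1 tcp [ 0.2551 -0.57    0.2216] yaw_y 114.1 tilt [-0.001  0.002 -1.   ] w 8.67 f [-0.6 -0.1  0.4] gf 0.0Traceback (most recent call last):
  File "<stdin>", line 8, in <module>
    return _quantile_unchecked(
        a, q, axis, out, overwrite_input, method, keepdims, weights)
    return _ureduce(a,
                    func=_quantile_ureduce_func,
    ...<5 lines>...
                    overwrite_input=overwrite_input,
                    method=method)
    r = func(a, **kwargs)
    result = _quantile(arr,
                       quantiles=q,
    ...<2 lines>...
                       out=out,
                       weights=wgt)
    slices_having_nans = np.isnan(arr[-1, ...])
                                  ~~~^^^^^^^^^
IndexError: index -1 is out of bounds for axis 0 with size 0
```

View pics/w1.png

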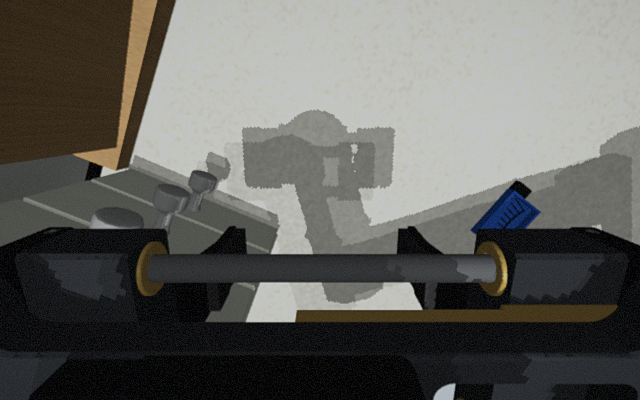

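The moves were refused because every row needs all its keys, so the arm is still at its start. The wrist view shows bench ahead of the fingers and the blue look-alike at (505,208).

>>> drive_tool(rows=[{"tx":-2.5,"ty":2.8,"tz":0.8,"ax":0,"ay":0,"az":0,"claw":2},{"tx":-2.5,"ty":2.8,"tz":0.8,"ax":0,"ay":0,"az":0,"claw":2},{"tx":-2.5,"ty":2.8,"tz":0.8,"ax":0,"ay":0,"az":0,"claw":2},{"tx":-2.5,"ty":2.8,"tz":0.8,"ax":0,"ay":0,"az":0,"claw":2},{"tx":-2.5,"ty":2.8,"tz":0.8,"ax":0,"ay":0,"az":0,"claw":2},{"tx":-2.5,"ty":2.8,"tz":0.8,"ax":0,"ay":0,"az":0,"claw":2},{"tx":-2.5,"ty":2.8,"tz":0.8,"ax":0,"ay":0,"az":0,"claw":2},{"tx":-2.5,"ty":2.8,"tz":0.8,"ax":0,"ay":0,"az":0,"claw":2},{"tx":-2.5,"ty":2.8,"tz":0.8,"ax":0,"ay":0,"az":0,"claw":2},{"tx":-2.5,"ty":2.8,"tz":0.8,"ax":0,"ay":0,"az":0,"claw":2}])

```text
time_s: 0.98
tcp_pos: [0.3691, -0.211, 0.1423]
ee_rot: [[-0.913, -0.408, 0.0], [-0.408, 0.913, -0.0], [-0.0, -0.0, -1.0]]
wrist_force: [0.2, 0.6, 0.3]
gripper_width: 0.326
gripper_force: 0.0
```

>>> drive_tool(rows=[{"tx":-2.5,"ty":2.8,"tz":0.8,"ax":0,"ay":0,"az":0,"claw":2},{"tx":-2.5,"ty":2.8,"tz":0.8,"ax":0,"ay":0,"az":0,"claw":2},{"tx":-2.5,"ty":2.8,"tz":0.8,"ax":0,"ay":0,"az":0,"claw":2},{"tx":-2.5,"ty":2.8,"tz":0.8,"ax":0,"ay":0,"az":0,"claw":2},{"tx":-2.7,"ty":3.0,"tz":0.8,"ax":0,"ay":0,"az":0,"claw":2},{"tx":0,"ty":0,"tz":0,"ax":0,"ay":0,"az":-0.108,"claw":2},{"tx":0,"ty":0,"tz":0,"ax":0,"ay":0,"az":-0.108,"claw":2},{"tx":0,"ty":0,"tz":0,"ax":0,"ay":0,"az":-0.108,"claw":2},{"tx":0,"ty":0,"tz":0,"ax":0,"ay":0,"az":-0.108,"claw":2},{"tx":0,"ty":0,"tz":0,"ax":0,"ay":0,"az":-0.108,"claw":2}])

```text
time_s: 1.82
tcp_pos: [0.4269, -0.031, 0.1024]
ee_rot: [[-0.568, -0.823, -0.001], [-0.823, 0.568, -0.0], [0.0, 0.0, -1.0]]
wrist_force: [-0.1, -0.4, 0.2]
gripper_width: 0.228
gripper_force: 0.0
```

```bash
cat >> h.py <<'E'
def wrist_tray(x,y):
    s,p,R=st(); im,d=capture("wrist"); c=camera_params("wrist"); T=np.array(c["tool_from_camera"]); K=c["intrinsics"]
    v,u=np.mgrid[0:400,0:640]; P=np.stack([(u-K[0,2])/K[0,0]*d,(v-K[1,2])/K[1,1]*d,d],-1)@T[:3,:3].T+T[:3,3]
    W=P@R.T+p; a=im.astype(int)
    m=((a[...,0]-a[...,1])>14)&(d>0)&(abs(W[...,2]-.008)<.02)&(abs(W[...,0]-x)<.06)&(abs(W[...,1]-y)<.06)
    print("pix",m.sum())
    if m.sum()>100:
        r=cv2.minAreaRect(W[m][:,:2].astype(np.float32)*1000); print(r,cv2.boxPoints(r).round().tolist(),np.percentile(W[m][:,2],[5,50,95]).round(4))
    return im
E
python3 - <<'E'
from h import *
to(.427,-.030)
im=wrist_tray(.427,-.03); cv2.imwrite("pics/w2.png",im[:,:,::-1])
E
```

```text
t 1.82 tcp [ 0.4269 -0.031   0.1024] yaw_y 145.4 tilt [-0.001 -0.    -1.   ] w 1.99 f [-0.1 -0.4  0.2] gf 0.0
tool shift cm (tx,ty) [-0.09  0.05 -0.  ]
t 1.82 tcp [ 0.4269 -0.031   0.1024] yaw_y 145.4 tilt [-0.001 -0.    -1.   ] w 1.99 f [-0.1 -0.4  0.2] gf 0.0
pix 4510
((431.1405944824219, -32.776023864746094), (48.40526580810547, 75.55436706542969), 57.02887725830078) [[386.0, -33.0], [450.0, -74.0], [476.0, -33.0], [413.0, 8.0]] [0.0018 0.0034 0.0143]
```

View pics/w2.png

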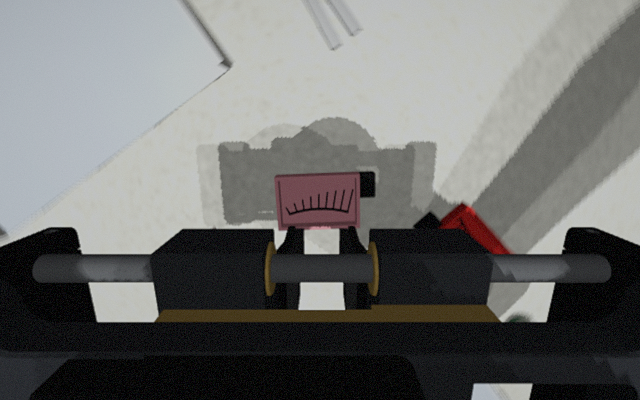

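The wrist view shows the near tray at (317,200), its tab at its right end and the red look-alike at (460,230). The fitted rectangle is 48x76 mm centred at (.431, −.033), which agrees with the top view. I'll descend into the hollow and spread the fingers.

>>> drive_tool(rows=[{"tx":0,"ty":-0.3,"tz":3,"ax":0,"ay":0,"az":0,"claw":2},{"tx":0,"ty":0,"tz":3,"ax":0,"ay":0,"az":0,"claw":2},{"tx":0,"ty":0,"tz":2,"ax":0,"ay":0,"az":0,"claw":2},{"tx":0,"ty":0,"tz":1,"ax":0,"ay":0,"az":0,"claw":2},{"tx":0,"ty":0,"tz":0.5,"ax":0,"ay":0,"az":0,"claw":2},{"tx":0,"ty":0,"tz":0,"ax":0,"ay":0,"az":0,"claw":3},{"tx":0,"ty":0,"tz":0,"ax":0,"ay":0,"az":0,"claw":4.5},{"tx":0,"ty":0,"tz":0,"ax":0,"ay":0,"az":0,"claw":4.5},{"tx":0,"ty":0,"tz":0,"ax":0,"ay":0,"az":0,"claw":4.5},{"tx":0,"ty":0,"tz":0,"ax":0,"ay":0,"az":0,"claw":4.5}])

```text
time_s: 2.7
tcp_pos: [0.4301, -0.0328, 0.0083]
ee_rot: [[-0.573, -0.82, 0.002], [-0.82, 0.573, 0.001], [-0.002, -0.001, -1.0]]
wrist_force: [-0.4, -0.0, 0.2]
gripper_width: 0.487
gripper_force: 0.0
```

Run:
```python
from h import *
to(.487,-.262)
```

```text
t 2.7 tcp [ 0.4301 -0.0328  0.0083] yaw_y 145.0 tilt [ 0.002  0.001 -1.   ] w 4.24 f [-0.4 -0.   0.2] gf 0.0
tool shift cm (tx,ty) [ 15.52 -17.8   -0.  ]
```

>>> drive_tool(rows=[{"tx":0,"ty":0,"tz":0,"ax":0,"ay":0,"az":0,"claw":5.0},{"tx":0,"ty":0,"tz":0,"ax":0,"ay":0,"az":0,"claw":5.0},{"tx":0,"ty":0,"tz":0,"ax":0,"ay":0,"az":0,"claw":5.0}])

```text
time_s: 2.95
tcp_pos: [0.4298, -0.0329, 0.008]
ee_rot: [[-0.573, -0.82, 0.001], [-0.82, 0.573, 0.0], [-0.001, -0.001, -1.0]]
wrist_force: [-1.0, 0.2, 3.9]
gripper_width: 0.565
gripper_force: 30.1
```

Run:
```python
from h import *
im=wrist_tray(.43,-.033); cv2.imwrite("pics/w3.png",im[:,:,::-1])
```

```text
t 2.95 tcp [ 0.4298 -0.0329  0.008 ] yaw_y 145.1 tilt [ 0.001  0.    -1.   ] w 4.91 f [-1.   0.2  3.9] gf 30.1
pix 6028
((427.2127685546875, -30.253082275390625), (48.900001525878906, 87.20552062988281), 56.78037643432617) [[377.0, -27.0], [450.0, -75.0], [477.0, -34.0], [404.0, 14.0]] [0.0019 0.0034 0.0143]
```

View pics/w3.png

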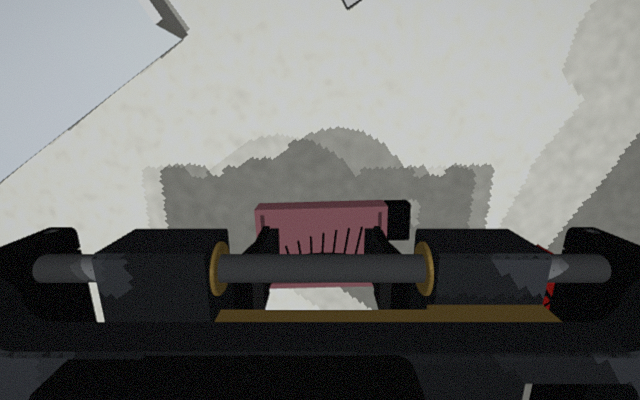

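The fingers now grip the hollow from inside at 30 N, opening 4.9 cm, and the tray is at (330,230). I'll slide it into pen_b, swinging round the corner of the mouth.

>>> drive_tool(rows=[{"tx":1.07,"ty":-2.37,"tz":0,"ax":0,"ay":0,"az":0,"claw":5},{"tx":1.07,"ty":-2.37,"tz":0,"ax":0,"ay":0,"az":0,"claw":5},{"tx":1.07,"ty":-2.37,"tz":0,"ax":0,"ay":0,"az":0,"claw":5},{"tx":1.2,"ty":-2.67,"tz":0,"ax":0,"ay":0,"az":0,"claw":5},{"tx":1.2,"ty":-2.67,"tz":0,"ax":0,"ay":0,"az":0,"claw":5},{"tx":2.37,"ty":-1.5,"tz":0,"ax":0,"ay":0,"az":0,"claw":5},{"tx":2.37,"ty":-1.5,"tz":0,"ax":0,"ay":0,"az":0,"claw":5},{"tx":2.37,"ty":-1.5,"tz":0,"ax":0,"ay":0,"az":0,"claw":5},{"tx":2.37,"ty":-1.5,"tz":0,"ax":0,"ay":0,"az":0,"claw":5},{"tx":0,"ty":0,"tz":0,"ax":0,"ay":0,"az":0,"claw":5}])

```text
time_s: 3.83
tcp_pos: [0.4949, -0.2665, 0.008]
ee_rot: [[-0.576, -0.818, 0.002], [-0.818, 0.576, -0.002], [0.0, -0.003, -1.0]]
wrist_force: [1.1, -2.8, 3.8]
gripper_width: 0.562
gripper_force: 30.1
```

>>> drive_tool(rows=[{"tx":0,"ty":0,"tz":0,"ax":0,"ay":0,"az":0,"claw":3},{"tx":0,"ty":0,"tz":0,"ax":0,"ay":0,"az":0,"claw":3},{"tx":0,"ty":0,"tz":0,"ax":0,"ay":0,"az":0,"claw":3},{"tx":0,"ty":0,"tz":0,"ax":0,"ay":0,"az":0,"claw":3},{"tx":0,"ty":0,"tz":-1,"ax":0,"ay":0,"az":0,"claw":3},{"tx":0,"ty":0,"tz":-2,"ax":0,"ay":0,"az":0,"claw":3},{"tx":0,"ty":0,"tz":-3,"ax":0,"ay":0,"az":0,"claw":3},{"tx":0,"ty":0,"tz":-3,"ax":0,"ay":0,"az":0,"claw":3}])

```text
time_s: 4.5
tcp_pos: [0.4936, -0.2615, 0.0984]
ee_rot: [[-0.572, -0.82, -0.002], [-0.82, 0.572, 0.001], [0.001, 0.002, -1.0]]
wrist_force: [0.3, -0.4, -0.2]
gripper_width: 0.344
gripper_force: 0.0
```

Run:
```python
from h import *
to(.647,.013); im=wrist_tray(.495,-.262)
```

```text
t 4.5 tcp [ 0.4936 -0.2615  0.0984] yaw_y 145.1 tilt [-0.002  0.001 -1.   ] w 2.99 f [ 0.3 -0.4 -0.2] gf 0.0
tool shift cm (tx,ty) [-3.129e+01  3.120e+00 -2.000e-02]
t 4.5 tcp [ 0.4936 -0.2615  0.0984] yaw_y 145.1 tilt [-0.002  0.001 -1.   ] w 2.99 f [ 0.3 -0.4 -0.2] gf 0.0
pix 4822
((497.814208984375, -261.50830078125), (55.3272819519043, 77.31790161132812), 56.5599250793457) [[450.0, -263.0], [515.0, -306.0], [545.0, -260.0], [481.0, -217.0]] [0.0017 0.0034 0.0143]
```

Near tray is inside pen_b and flat. Next is the far left-hand tray.

>>> drive_tool(rows=[{"tx":-3.9,"ty":0.39,"tz":0,"ax":0,"ay":0,"az":0,"claw":2.5},{"tx":-3.9,"ty":0.39,"tz":0,"ax":0,"ay":0,"az":0,"claw":2.5},{"tx":-3.9,"ty":0.39,"tz":0,"ax":0,"ay":0,"az":0,"claw":2.5},{"tx":-3.9,"ty":0.39,"tz":0,"ax":0,"ay":0,"az":0,"claw":2.5},{"tx":-3.9,"ty":0.39,"tz":0,"ax":0,"ay":0,"az":0,"claw":2.5},{"tx":-3.9,"ty":0.39,"tz":0,"ax":0,"ay":0,"az":0,"claw":2.5},{"tx":-3.9,"ty":0.39,"tz":0,"ax":0,"ay":0,"az":0,"claw":2.5},{"tx":-4.0,"ty":0.39,"tz":0,"ax":0,"ay":0,"az":0,"claw":2.5}])

```text
time_s: 5.22
tcp_pos: [0.6483, 0.0146, 0.0983]
ee_rot: [[-0.572, -0.82, 0.0], [-0.82, 0.572, 0.0], [-0.0, -0.0, -1.0]]
wrist_force: [0.9, 0.1, -0.0]
gripper_width: 0.287
gripper_force: 0.0
```

>>> drive_tool(rows=[{"tx":0,"ty":0,"tz":0,"ax":0,"ay":0,"az":-0.1,"claw":2.5},{"tx":0,"ty":0,"tz":0,"ax":0,"ay":0,"az":-0.1,"claw":2.5},{"tx":0,"ty":0,"tz":0,"ax":0,"ay":0,"az":-0.1,"claw":2.5},{"tx":0,"ty":0,"tz":0,"ax":0,"ay":0,"az":0,"claw":2.5}])

```text
time_s: 5.55
tcp_pos: [0.6479, 0.0132, 0.0978]
ee_rot: [[-0.302, -0.953, 0.0], [-0.953, 0.302, 0.0], [-0.0, -0.0, -1.0]]
wrist_force: [0.5, -0.5, 0.3]
gripper_width: 0.29
gripper_force: 0.0
```

Run:
```python
from h import *
to(.647,.013); im=wrist_tray(.647,.013)
```

```text
t 5.55 tcp [0.6479 0.0132 0.0978] yaw_y 162.4 tilt [ 0.  0. -1.] w 2.52 f [ 0.5 -0.5  0.3] gf 0.0
tool shift cm (tx,ty) [ 0.05  0.08 -0.  ]
t 5.55 tcp [0.6479 0.0132 0.0978] yaw_y 162.4 tilt [ 0.  0. -1.] w 2.52 f [ 0.5 -0.5  0.3] gf 0.0
pix 4682
((654.8869018554688, 10.068668365478516), (48.36274719238281, 83.30874633789062), 73.50511169433594) [[608.0, -1.0], [688.0, -25.0], [702.0, 21.0], [622.0, 45.0]] [0.002  0.0034 0.0143]
```

The tray's rear corners agree with the top view. The fitted length is too long because of tab-edge pixels. Descending.

>>> drive_tool(rows=[{"tx":0,"ty":0,"tz":3,"ax":0,"ay":0,"az":0,"claw":2.5},{"tx":0,"ty":0,"tz":3,"ax":0,"ay":0,"az":0,"claw":2.5},{"tx":0,"ty":0,"tz":2,"ax":0,"ay":0,"az":0,"claw":2.5},{"tx":0,"ty":0,"tz":1,"ax":0,"ay":0,"az":0,"claw":2.5},{"tx":0,"ty":0,"tz":0,"ax":0,"ay":0,"az":0,"claw":5.2},{"tx":0,"ty":0,"tz":0,"ax":0,"ay":0,"az":0,"claw":5.2},{"tx":0,"ty":0,"tz":0,"ax":0,"ay":0,"az":0,"claw":5.2},{"tx":0,"ty":0,"tz":0,"ax":0,"ay":0,"az":0,"claw":5.2},{"tx":0,"ty":0,"tz":0,"ax":0,"ay":0,"az":0,"claw":5.2},{"tx":0,"ty":0,"tz":0,"ax":0,"ay":0,"az":0,"claw":5.2}])

```text
time_s: 6.43
tcp_pos: [0.649, 0.0122, 0.0092]
ee_rot: [[-0.305, -0.952, 0.003], [-0.952, 0.305, 0.0], [-0.001, -0.002, -1.0]]
wrist_force: [-0.1, 0.5, 3.5]
gripper_width: 0.561
gripper_force: 30.0
```

Run:
```python
from h import *
to(.602,-.08);to(.605,-.262)
```

```text
t 6.43 tcp [0.649  0.0122 0.0092] yaw_y 162.2 tilt [ 0.003  0.    -1.   ] w 4.88 f [-0.1  0.5  3.5] gf 30.0
tool shift cm (tx,ty) [10.22  1.66 -0.02]
t 6.43 tcp [0.649  0.0122 0.0092] yaw_y 162.2 tilt [ 0.003  0.    -1.   ] w 4.88 f [-0.1  0.5  3.5] gf 30.0
tool shift cm (tx,ty) [ 2.746e+01 -4.170e+00 -2.000e-02]
```

Firm inside grip (4.88 cm, 30 N). Sliding it into the far half of pen_b.

>>> drive_tool(rows=[{"tx":3.7,"ty":-0.2,"tz":0,"ax":0,"ay":0,"az":0,"claw":5.2},{"tx":3.7,"ty":-0.2,"tz":0,"ax":0,"ay":0,"az":0,"claw":5.2},{"tx":2.85,"ty":0.14,"tz":0,"ax":0,"ay":0,"az":0,"claw":5.2},{"tx":2.85,"ty":0.14,"tz":0,"ax":0,"ay":0,"az":0,"claw":5.2},{"tx":2.85,"ty":0.14,"tz":0,"ax":0,"ay":0,"az":0,"claw":5.2},{"tx":2.9,"ty":-0.93,"tz":0,"ax":0,"ay":0,"az":0,"claw":5.2},{"tx":2.9,"ty":-0.93,"tz":0,"ax":0,"ay":0,"az":0,"claw":5.2},{"tx":2.9,"ty":-0.93,"tz":0,"ax":0,"ay":0,"az":0,"claw":5.2},{"tx":2.9,"ty":-0.93,"tz":0,"ax":0,"ay":0,"az":0,"claw":5.2},{"tx":0,"ty":0,"tz":0,"ax":0,"ay":0,"az":0,"claw":5.2}])

```text
time_s: 7.27
tcp_pos: [0.6001, -0.2668, 0.0092]
ee_rot: [[-0.309, -0.951, 0.004], [-0.951, 0.309, -0.002], [0.001, -0.004, -1.0]]
wrist_force: [0.7, -2.0, 3.8]
gripper_width: 0.561
gripper_force: 30.0
```

>>> drive_tool(rows=[{"tx":0,"ty":0,"tz":0,"ax":0,"ay":0,"az":0,"claw":3},{"tx":0,"ty":0,"tz":0,"ax":0,"ay":0,"az":0,"claw":3},{"tx":0,"ty":0,"tz":0,"ax":0,"ay":0,"az":0,"claw":3},{"tx":0,"ty":0,"tz":0,"ax":0,"ay":0,"az":0,"claw":3},{"tx":0,"ty":0,"tz":-1,"ax":0,"ay":0,"az":0,"claw":3},{"tx":0,"ty":0,"tz":-2,"ax":0,"ay":0,"az":0,"claw":3},{"tx":0,"ty":0,"tz":-3,"ax":0,"ay":0,"az":0,"claw":3},{"tx":0,"ty":0,"tz":-3,"ax":0,"ay":0,"az":0,"claw":3}])

```text
time_s: 7.93
tcp_pos: [0.5986, -0.2606, 0.0981]
ee_rot: [[-0.304, -0.953, -0.003], [-0.953, 0.304, 0.001], [0.0, 0.003, -1.0]]
wrist_force: [1.9, 0.2, 0.7]
gripper_width: 0.345
gripper_force: 0.0
```

Run:
```python
from h import *
to(.536,-.024); im=wrist_tray(.60,-.262)
```

```text
t 7.93 tcp [ 0.5986 -0.2606  0.0981] yaw_y 162.3 tilt [-0.003  0.001 -1.   ] w 3.0 f [1.9 0.2 0.7] gf 0.0
tool shift cm (tx,ty) [-20.63  13.15   0.03]
t 7.93 tcp [ 0.5986 -0.2606  0.0981] yaw_y 162.3 tilt [-0.003  0.001 -1.   ] w 3.0 f [1.9 0.2 0.7] gf 0.0
pix 4914
((603.3590087890625, -262.1334533691406), (55.117820739746094, 80.5430908203125), 73.33113861083984) [[557.0, -277.0], [634.0, -300.0], [650.0, -247.0], [573.0, -224.0]] [0.0017 0.0034 0.0143]
```

Far tray is inside pen_b. Now the middle right-hand tray.

>>> drive_tool(rows=[{"tx":-2.95,"ty":1.88,"tz":0,"ax":0,"ay":0,"az":0,"claw":2.5},{"tx":-2.95,"ty":1.88,"tz":0,"ax":0,"ay":0,"az":0,"claw":2.5},{"tx":-2.95,"ty":1.88,"tz":0,"ax":0,"ay":0,"az":0,"claw":2.5},{"tx":-2.95,"ty":1.88,"tz":0,"ax":0,"ay":0,"az":0,"claw":2.5},{"tx":-2.95,"ty":1.88,"tz":0,"ax":0,"ay":0,"az":0,"claw":2.5},{"tx":-2.95,"ty":1.88,"tz":0,"ax":0,"ay":0,"az":0,"claw":2.5},{"tx":-2.95,"ty":1.88,"tz":0,"ax":0,"ay":0,"az":0,"claw":2.5},{"tx":0,"ty":0,"tz":0,"ax":0,"ay":0,"az":0.113,"claw":2.5},{"tx":0,"ty":0,"tz":0,"ax":0,"ay":0,"az":0.113,"claw":2.5},{"tx":0,"ty":0,"tz":0,"ax":0,"ay":0,"az":0.113,"claw":2.5}])

```text
time_s: 8.82
tcp_pos: [0.5367, -0.0231, 0.0983]
ee_rot: [[-0.606, -0.795, 0.001], [-0.795, 0.606, 0.0], [-0.001, -0.0, -1.0]]
wrist_force: [0.4, -0.1, -0.7]
gripper_width: 0.286
gripper_force: 0.0
```

>>> drive_tool(rows=[{"tx":0,"ty":0,"tz":0,"ax":0,"ay":0,"az":0.113,"claw":2.5},{"tx":0,"ty":0,"tz":0,"ax":0,"ay":0,"az":0.113,"claw":2.5},{"tx":0,"ty":0,"tz":0,"ax":0,"ay":0,"az":0.113,"claw":2.5},{"tx":0,"ty":0,"tz":0,"ax":0,"ay":0,"az":0.113,"claw":2.5},{"tx":0,"ty":0,"tz":0,"ax":0,"ay":0,"az":0.113,"claw":2.5},{"tx":0,"ty":0,"tz":0,"ax":0,"ay":0,"az":0.113,"claw":2.5},{"tx":0,"ty":0,"tz":0,"ax":0,"ay":0,"az":0,"claw":2.5}])

```text
time_s: 9.4
tcp_pos: [0.5368, -0.0241, 0.098]
ee_rot: [[-0.971, -0.241, 0.0], [-0.241, 0.971, 0.0], [-0.0, 0.0, -1.0]]
wrist_force: [-0.3, -0.3, 0.5]
gripper_width: 0.286
gripper_force: 0.0
```

Run:
```python
from h import *
to(.537,-.024); im=wrist_tray(.537,-.024)
```

```text
t 9.4 tcp [ 0.5368 -0.0241  0.098 ] yaw_y 103.9 tilt [ 0.  0. -1.] w 2.49 f [-0.3 -0.3  0.5] gf 0.0
tool shift cm (tx,ty) [-0.03  0.01  0.  ]
t 9.4 tcp [ 0.5368 -0.0241  0.098 ] yaw_y 103.9 tilt [ 0.  0. -1.] w 2.49 f [-0.3 -0.3  0.5] gf 0.0
pix 4524
((539.9376220703125, -26.65203094482422), (48.30322265625, 75.47663116455078), 13.583854675292969) [[508.0, 4.0], [525.0, -69.0], [572.0, -58.0], [555.0, 16.0]] [0.0019 0.0033 0.0142]
```

The wrist view gives (.540, −.027) with the correct size. I'll apply a small correction, descend and spread the fingers.

>>> drive_tool(rows=[{"tx":-0.2,"ty":-0.2,"tz":3,"ax":0,"ay":0,"az":0,"claw":2.5},{"tx":0,"ty":0,"tz":3,"ax":0,"ay":0,"az":0,"claw":2.5},{"tx":0,"ty":0,"tz":2,"ax":0,"ay":0,"az":0,"claw":2.5},{"tx":0,"ty":0,"tz":1,"ax":0,"ay":0,"az":0,"claw":2.5},{"tx":0,"ty":0,"tz":0,"ax":0,"ay":0,"az":0,"claw":5.2},{"tx":0,"ty":0,"tz":0,"ax":0,"ay":0,"az":0,"claw":5.2},{"tx":0,"ty":0,"tz":0,"ax":0,"ay":0,"az":0,"claw":5.2},{"tx":0,"ty":0,"tz":0,"ax":0,"ay":0,"az":0,"claw":5.2},{"tx":0,"ty":0,"tz":0,"ax":0,"ay":0,"az":0,"claw":5.2},{"tx":0,"ty":0,"tz":0,"ax":0,"ay":0,"az":0,"claw":5.2}])

```text
time_s: 10.28
tcp_pos: [0.5402, -0.026, 0.0089]
ee_rot: [[-0.97, -0.242, 0.003], [-0.242, 0.97, 0.0], [-0.003, -0.0, -1.0]]
wrist_force: [-0.4, 0.6, 4.6]
gripper_width: 0.565
gripper_force: 30.0
```

Run:
```python
from h import *
to(.525,.252)
```

```text
t 10.28 tcp [ 0.5402 -0.026   0.0089] yaw_y 104.0 tilt [ 0.003  0.    -1.   ] w 4.92 f [-0.4  0.6  4.6] gf 30.0
tool shift cm (tx,ty) [-5.240e+00  2.735e+01  1.000e-02]
```

>>> drive_tool(rows=[{"tx":-0.58,"ty":3.04,"tz":0,"ax":0,"ay":0,"az":0,"claw":5.2},{"tx":-0.58,"ty":3.04,"tz":0,"ax":0,"ay":0,"az":0,"claw":5.2},{"tx":-0.58,"ty":3.04,"tz":0,"ax":0,"ay":0,"az":0,"claw":5.2},{"tx":-0.58,"ty":3.04,"tz":0,"ax":0,"ay":0,"az":0,"claw":5.2},{"tx":-0.58,"ty":3.04,"tz":0,"ax":0,"ay":0,"az":0,"claw":5.2},{"tx":-0.58,"ty":3.04,"tz":0,"ax":0,"ay":0,"az":0,"claw":5.2},{"tx":-0.58,"ty":3.04,"tz":0,"ax":0,"ay":0,"az":0,"claw":5.2},{"tx":-0.58,"ty":3.04,"tz":0,"ax":0,"ay":0,"az":0,"claw":5.2},{"tx":-0.58,"ty":3.04,"tz":0,"ax":0,"ay":0,"az":0,"claw":5.2},{"tx":0,"ty":0,"tz":0,"ax":0,"ay":0,"az":0,"claw":5.2}])

```text
time_s: 11.12
tcp_pos: [0.5254, 0.2573, 0.009]
ee_rot: [[-0.969, -0.247, 0.005], [-0.247, 0.969, 0.003], [-0.006, 0.002, -1.0]]
wrist_force: [-1.6, 3.6, 5.3]
gripper_width: 0.564
gripper_force: 30.0
```

>>> drive_tool(rows=[{"tx":0,"ty":0,"tz":0,"ax":0,"ay":0,"az":0,"claw":3},{"tx":0,"ty":0,"tz":0,"ax":0,"ay":0,"az":0,"claw":3},{"tx":0,"ty":0,"tz":0,"ax":0,"ay":0,"az":0,"claw":3},{"tx":0,"ty":0,"tz":0,"ax":0,"ay":0,"az":0,"claw":3},{"tx":0,"ty":0,"tz":-1,"ax":0,"ay":0,"az":0,"claw":3},{"tx":0,"ty":0,"tz":-2,"ax":0,"ay":0,"az":0,"claw":3},{"tx":0,"ty":0,"tz":-3,"ax":0,"ay":0,"az":0,"claw":3},{"tx":0,"ty":0,"tz":-3,"ax":0,"ay":0,"az":0,"claw":3},{"tx":0,"ty":0,"tz":-3,"ax":0,"ay":0,"az":0,"claw":3},{"tx":0,"ty":0,"tz":-3,"ax":0,"ay":0,"az":0,"claw":3}])

```text
time_s: 11.95
tcp_pos: [0.5236, 0.2507, 0.1596]
ee_rot: [[-0.971, -0.24, -0.0], [-0.24, 0.971, -0.0], [0.0, -0.0, -1.0]]
wrist_force: [0.5, -0.6, 0.3]
gripper_width: 0.348
gripper_force: 0.0
```

>>> drive_tool(rows=[{"tx":1,"ty":-3.5,"tz":-1,"ax":0,"ay":0,"az":0,"claw":3},{"tx":1,"ty":-3.5,"tz":-1,"ax":0,"ay":0,"az":0,"claw":3},{"tx":1,"ty":-3.5,"tz":-1,"ax":0,"ay":0,"az":0,"claw":3},{"tx":1,"ty":-3.5,"tz":-1,"ax":0,"ay":0,"az":0,"claw":3},{"tx":1,"ty":-3.5,"tz":-1,"ax":0,"ay":0,"az":0,"claw":3},{"tx":1,"ty":-3.5,"tz":-1,"ax":0,"ay":0,"az":0,"claw":3},{"tx":1,"ty":-3.5,"tz":-1,"ax":0,"ay":0,"az":0,"claw":3}])

```text
time_s: 12.53
tcp_pos: [0.514, -0.0053, 0.2287]
ee_rot: [[-0.971, -0.241, 0.0], [-0.241, 0.971, 0.0], [-0.0, 0.0, -1.0]]
wrist_force: [0.9, 0.4, 0.3]
gripper_width: 0.347
gripper_force: 0.0
```

Run:
```python
from h import *
st(); p,d=capture("top"); q,_=capture("scene")
a=p[90:265,150:480]; b=q[80:380,100:500]
out=np.zeros((540,600,3),np.uint8); a=cv2.resize(a,(540,286)); out[:286,:540]=a; b=cv2.resize(b,(333,250)); out[288:538,:333]=b
cv2.imwrite("pics/end.png",cv2.convertScaleAbs(out[:,:,::-1],alpha=1.3))
```

```text
t 12.53 tcp [ 0.514  -0.0053  0.2287] yaw_y 103.9 tilt [ 0.  0. -1.] w 3.02 f [0.9 0.4 0.3] gf 0.0
```

View pics/end.png

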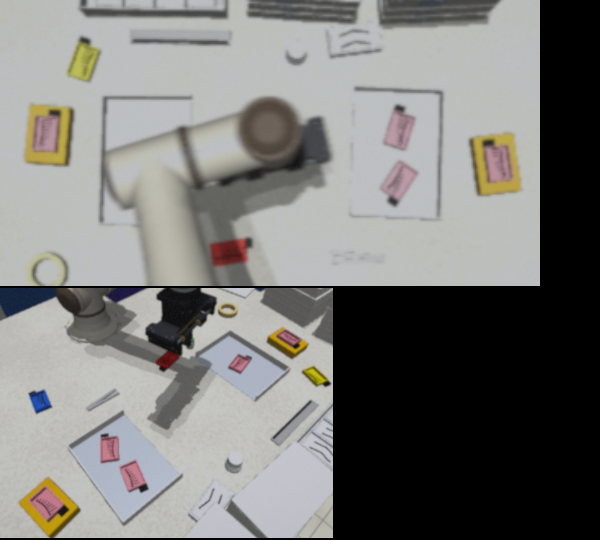

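The picture shows both left-hand trays well inside pen_b, at (400,128) and (400,180) in the top view. The scene view shows the right-hand tray inside pen_a at (240,363). The jar, case, ruler and tweezers haven't moved, and the arm is clear.

```bash
python3 -c "
from station import *
print(finish_job())"
```

```text
the job is handed in; nothing more can be done
None
```

I handed the job in at 12.5 s: both left-hand trays are in pen_b beside the left-hand sample and the right-hand tray is in pen_a beside the right-hand sample; the last pictures showed all three inside and the jar, case, ruler and tweezers in place, but the arm hid the glue bottle and no verdict came back.

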